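# Roll the long air line onto the scribed line

### The job

On the flat metal setting plate lie two steel tubes, a larger and a smaller one. With your fingertips on its top, roll the larger tube over the plate (roll it, do not drag it) until it rests still along the scribed black line, directly over it and parallel to it, ready to be measured. Never pick it up, and leave the smaller tube and the other small parts on the plate where they are.

Things in the scene. Friction and masses are not known exactly. Their poses are not given: they have to be found in the camera images.
- setting_plate: Fixed aluminium plate 200 x 200 mm, 24 mm thick, flat on the bench, turned up to 0.3 rad. Origin: centre of its underside, z up; its top is at z = 0.024. A black line 2 mm wide and 150 mm long, with a 16 mm cross tick at each end, is drawn across the middle of its top along the plate's x axis (flush, no groove).
- line_mid (a point): Middle of the scribed line, on the top of the plate; axes as the plate's (x along the line, y across it).
- long_line: The larger tube, loose: steel, 30 mm diameter, 90 mm long, with a 19 mm thick, 10 mm long brass stub on each end (110 mm in all), about 0.22 kg. Lies on the plate within 0.06 rad of parallel to the line, 40 to 62 mm to either side of it. Origin: its centre, on the axis (15 mm above the plate); x along its axis, z through the dot, so the frame turns as it rolls.
- long_line_dot (a point): Dark 8 mm dot on the round side of the larger tube, half-way along; faces straight up at the start and goes round as the tube rolls. Under a light press of a few N the tube rolls without slipping, half as far as the finger that moves across its top; once let go, rolling friction stops it within millimetres.
- short_line: The smaller tube, a bystander: loose, 20 mm in diameter and 60 mm long over its stubs, lying on the other side of the line from the larger one, 40 to 62 mm from it. Origin at its centre, on its axis.
- dust_cap: Bystander: loose black rubber dust cap, 21 mm in diameter and 18 mm high, standing on the plate past the far end (plate +x) of the line. Origin at the centre of its underside.
- adapter: Bystander: loose metal coaxial adapter 20 x 42 x 21 mm lying on the plate near its edge nearest the robot (plate -x). Origin at the centre of its underside, long along its y.

How it is judged:
By the outcome, as a careful person would: the job done as asked, in the order asked, and still so for the second after the job is handed in, with the robot touching nothing.
It also fails if it takes over 45 s, if anything falls off the work surface, if the arm or the gripper's body presses on something with over 40 N, if the wrist force passes 120 N, or if a joint passes its speed limit or range.

### The arm

A 7-joint arm with a two-finger parallel gripper is mounted at the origin on the work surface; the furniture and walls round the work are solid. World frame = base frame: x ahead of the robot, y to its left, z up, the work surface at z = 0. Lengths are in m, angles in rad, forces in N, time in s.
With the tool pointing down it reaches from about 0.4 to 0.85 m from the base axis. Payload 4.5 kg.
Tool frame: the origin (TCP) lies on the centre line of the jaws, within the pads' length; the fingertips stand 22 mm ahead of it and the grasp point (between the pads) lies 3 mm ahead of it; y points along the fingers, x is the direction in which the jaws open and shut, and the axes are right-handed (so a half turn about y gives the same grasp; the last joint's range is limited). The gripper opens to 88 mm and grips with 3 to 60 N. Pads are 18 mm wide; open, the fingers measure 123 mm over their backs; the gripper's body (75 mm by 187 mm) begins 45 mm behind the grasp point.
Start: joints at [-1.225, 0.689, -0.195, 1.565, 0.157, 0.902, -0.215], TCP at [0.192, 0.595, 0.261] pointing down, gripper open.
Joint ranges: [-3.01, 3.01], [-0.46, 2.08], [-1.47, 1.51], [0.13, 2.56], [-1, 4.14], [0.04, 2.09], [-2.66, 2.66]. Speed limits (rad/s): [2.57, 2.57, 3.14, 3.14, 3.14, 3.14, 3.14].

### API

Orientations are given as [roll, pitch, yaw] about the fixed x, y, z axes, in that order (R = Rz(yaw) Ry(pitch) Rx(roll)).
In Python, from cell import robot gives the robot as it stands. Calls block until the motion is done:
- robot.move_ptp(position, orientation): joint-space move of the TCP to a pose.
- robot.servo_line(position, rot=None, speed=0.15, stop_force=None): straight line of the TCP; rot=None keeps the orientation; speed is the mean speed in m/s. With stop_force (N) it stops when the force on the tool has changed by that much, and returns True; else False.
- robot.movej(angles): joint-space move.
- robot.move_gripper(opening): opening from 0.0 (shut) to 1.0 (fully open); the grip force is fixed at half the most; returns when the fingers have stopped.
- robot.wait(seconds).
- robot.inverse_kinematics(position, orientation): joint angles nearest the present ones, or None.
- robot.observe(): the state.
- robot.grab_frame(name): name is "side" or "top" or "wrist"; returns the picture (480x640x3 uint8, blue, green, red); there is no depth.
- robot.camera_info(name): a dict with "fov_y" (degrees; the focal length in pixels is half the picture's height over the tangent of half this angle, whatever the lens; pixels are square), "cx", "cy" (the principal point, pixels), "rvec" (rotation vector, rad) and "tvec" (3), from world to camera coordinates, as OpenCV has them; the wrist camera has in their place "T_tool_cam" (4x4, takes a point from camera to tool coordinates, whose origin is the TCP and whose axes are the tool frame's). Camera axes: x right, y down, z forward; pixel columns grow to the right and rows downward; lengths in m; the calibration is good to about 2 mm. A picture is of the moment at which its call begins: read the wrist's pose just before it. camera_info takes no time and is no camera call.
A pose or a line that the arm cannot do raises robot.Unreachable and nothing moves.
- robot.sign_off(): hands the job in, once; it reports no verdict.
The state is a dict: "time_s": time; "qpos": joint angles; "joint_vel": joint speeds; "joint_torque": joint torques, N m; "eef_pos": TCP position; "tool_rot": TCP orientation; "force": force on the tool from outside, world axes, zero at the start; "ft_torque": the same for the moment, N m; "opening": opening from 0.0 (shut) to 1.0 (fully open).
Only numpy, scipy, OpenCV 4.12 (cv2) and the standard library are available. Lean on these libraries where they do the work, as an engineer would, in place of code of your own. Each camera call takes 0.05 s, during which the arm holds its last target.

## Working session

There is one attempt and no reset: what is moved stays moved. The work goes in short steps, each a Python script; the robot and the scene stay as the last script left them, time stands still between calls to the robot, and variables do not carry over. Pictures are saved under pics/ and viewed, and the job is handed in when it is done.

```bash
ls; mkdir -p pics; python3 - <<'E'
from cell import robot
import cv2
for n in("top","side","wrist"):
    cv2.imwrite(f"pics/{n}0.png",robot.grab_frame(n)); print(n,robot.camera_info(n))
s=robot.observe(); print(s["time_s"],s["eef_pos"],s["tool_rot"],s["force"],s["opening"])
E
```

```text
pics
top {'fov_y': 43.778826557859134, 'cx': 317.5735732067379, 'cy': 242.4536099806857, 'rvec': array([ 2.12141138, -2.12751129,  0.19819551]), 'tvec': array([-0.0045605 ,  0.52892914,  0.79870433])}
side {'fov_y': 51.85719953594896, 'cx': 323.4438048805798, 'cy': 242.60247738169502, 'rvec': array([ 0.4096748 , -2.47408654,  1.60176919]), 'tvec': array([0.50349347, 0.1272424 , 0.6821723 ])}
wrist {'fov_y': 60.52711897067121, 'cx': 322.32517374597853, 'cy': 238.8462530477382, 'T_tool_cam': array([[ 9.99999736e-01,  5.26202991e-04, -5.01991302e-04,
         3.63532752e-04],
       [ 6.24040366e-04, -2.66423752e-01,  9.63855796e-01,
        -1.25114211e-01],
       [ 3.73441397e-04, -9.63855854e-01, -2.66424010e-01,
         6.90556733e-02],
       [ 0.00000000e+00,  0.00000000e+00,  0.00000000e+00,
         1.00000000e+00]])}
0.15 [0.19164079 0.59443551 0.26010995] [-1.57091154e+00  1.36867916e-03  1.25905712e+00] [ 0.41856717  0.37270312 -0.264493  ] 1.0015390071887844
```

View pics/top0.png

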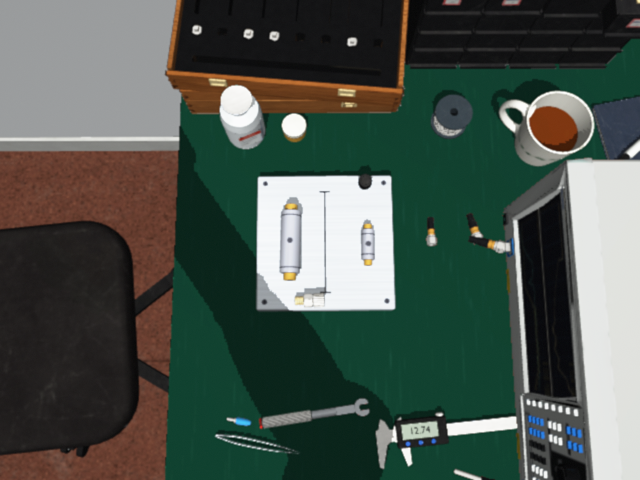

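View pics/side0.png

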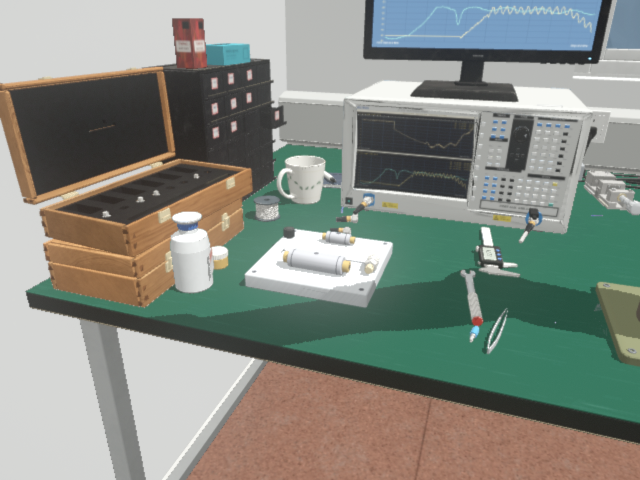

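View pics/wrist0.png

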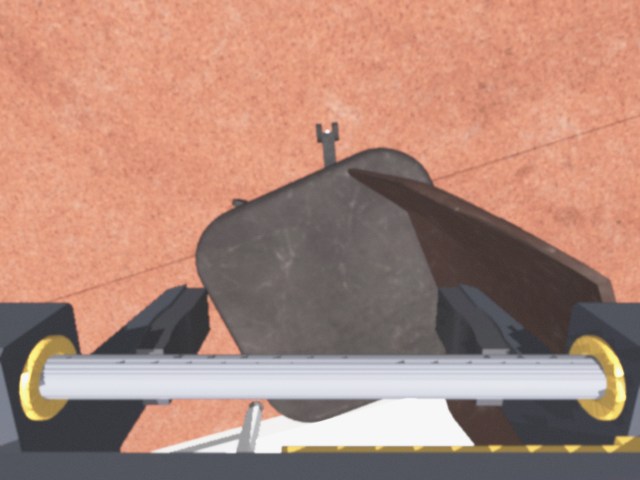

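The tube is on the left (+y) of the line in the top view, with its body centre near (290,240). The line runs from (324,191) to (325,293). The small tube is at (368,243), the cap at (365,181) and the adapter at (310,299).

```bash
cat > h.py <<'E'
import numpy as np, cv2
from cell import robot
def proj_setup(name):
    c=robot.camera_info(name); f=240/np.tan(np.radians(c["fov_y"]/2))
    K=np.array([[f,0,c["cx"]],[0,f,c["cy"]],[0,0,1]]); 
    if "rvec" in c:
        R=cv2.Rodrigues(c["rvec"])[0]; t=np.array(c["tvec"])
    else:
        s=robot.observe(); T=np.eye(4); r,p,y=s["tool_rot"]
        from scipy.spatial.transform import Rotation as Ro
        T[:3,:3]=Ro.from_euler("xyz",[r,p,y]).as_matrix(); T[:3,3]=s["eef_pos"]
        W=np.linalg.inv(T@c["T_tool_cam"]); R=W[:3,:3]; t=W[:3,3]
    return K,R,t
def ray(P,uv,z):
    K,R,t=P; d=R.T@np.linalg.inv(K)@np.array([uv[0],uv[1],1.]); C=-R.T@t
    return C+d*(z-C[2])/d[2]
def px(P,X):
    K,R,t=P; q=K@(R@np.asarray(X,float)+t); return q[:2]/q[2]
E
python3 - <<'E'
from h import *
im=cv2.imread("pics/top0.png"); c=im[165:320,245:405]
cv2.imwrite("pics/z0.png",cv2.resize(c,None,fx=5,fy=3.8,interpolation=cv2.INTER_NEAREST)[:600])
P=proj_setup("top"); print("cam",-P[1].T@P[2])
hsv=cv2.cvtColor(im,cv2.COLOR_BGR2HSV)
print(im[240,280:302].tolist()); print(im[240,320:330].tolist())
m=cv2.inRange(hsv,(10,120,80),(35,255,255)); m[:165]=0;m[320:]=0;m[:,:250]=0;m[:,400:]=0
n,l,st,ce=cv2.connectedComponentsWithStats(m)
print(st,ce)
E
```

```text
cam [ 0.37257158 -0.00535118  0.88254021]
[[195, 189, 184], [162, 153, 151], [183, 173, 170], [201, 192, 188], [216, 206, 203], [228, 218, 216], [224, 214, 211], [166, 155, 153], [116, 105, 102], [108, 96, 94], [106, 94, 93], [121, 109, 107], [176, 164, 160], [223, 212, 207], [228, 217, 213], [217, 207, 203], [206, 195, 192], [192, 182, 178], [174, 165, 161], [146, 138, 134], [131, 126, 122], [192, 187, 181]]
[[248, 246, 244], [248, 246, 244], [249, 247, 245], [246, 243, 239], [168, 163, 157], [156, 149, 146], [242, 239, 235], [249, 247, 244], [248, 246, 243], [248, 246, 243]]
[[     0      0    640    480 307009]
 [   285    204     12      5     54]
 [   364    224      8      4     28]
 [   365    260      7      5     31]
 [   284    273     12      7     78]] [[319.5035455  239.49561739]
 [290.7037037  206.12962963]
 [367.25       225.60714286]
 [367.61290323 261.93548387]
 [289.21794872 275.92307692]]
```

View pics/z0.png

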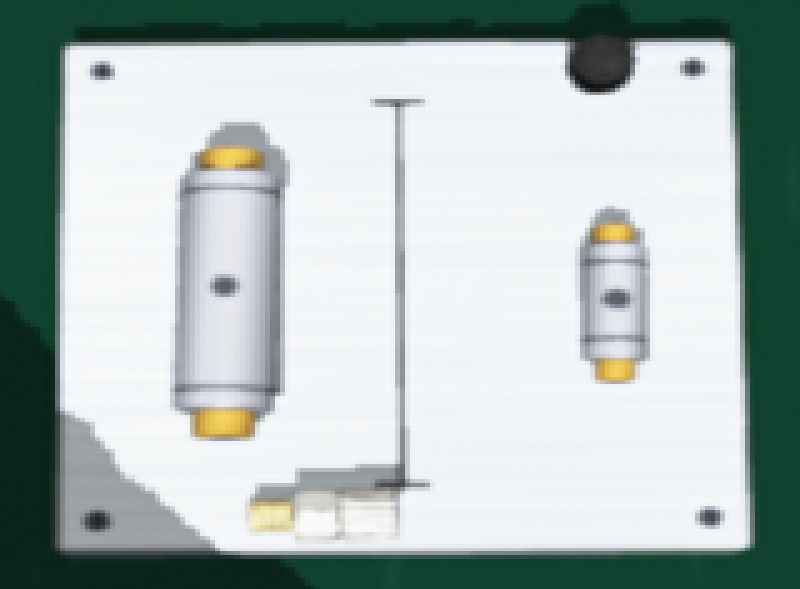

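```bash
cat >> h.py <<'E'
def line_fit(im,P,v0=200,v1=285,u0=319,u1=332):
    pts=[]
    for v in range(v0,v1):
        w=np.clip(240-im[v,u0:u1].mean(1),0,None)
        if w.sum()>20: pts.append(ray(P,(u0+(w*np.arange(u1-u0)).sum()/w.sum(),v),0.024)[:2])
    pts=np.array(pts); vx,vy,x0,y0=cv2.fitLine(pts.astype(np.float32),cv2.DIST_HUBER,0,.01,.01).ravel()
    d=np.array([vx,vy]); d*=np.sign(d[0]); return np.array([x0,y0]),d,pts
def stubs(im,P,r=(165,320,250,400),z=0.040,minA=40):
    m=cv2.inRange(cv2.cvtColor(im,cv2.COLOR_BGR2HSV),(10,120,80),(35,255,255))
    k=np.zeros_like(m);k[r[0]:r[1],r[2]:r[3]]=1;m*=k
    n,l,st,ce=cv2.connectedComponentsWithStats(m)
    o=[(c,ray(P,c,z)) for c,s in zip(ce[1:],st[1:]) if s[4]>=minA]
    return sorted(o,key=lambda a:-a[1][0])
E
python3 - <<'E'
from h import *
im=cv2.imread("pics/top0.png");P=proj_setup("top")
L0,d,pts=line_fit(im,P); n=np.array([-d[1],d[0]])
print("line",L0,d,"yaw",np.arctan2(d[1],d[0]))
# ticks
e=[ray(P,p,.024)[:2] for p in((324,191),(325.5,292.5))]; print(e, "mid",np.mean(e,0))
s=stubs(im,P)
for c,X in s: print(c,X,"off",(X[:2]-L0)@n)
dd=s[0][1]-s[1][1]; print("tube yaw",np.arctan2(dd[1],dd[0]),"mid",(s[0][1]+s[1][1])/2)
# body edges per row
ed=[]
for v in range(215,265,3):
    g=im[v,270:315].mean(1).astype(float)
    print(v,g.astype(int).tolist()) if v%15==5 else 0
print("dot",ray(P,(290,240.3),.054))
E
```

```text
line [ 0.53218305 -0.01637517] [0.99999946 0.00101597] yaw 0.0010159739
[array([ 0.61142554, -0.01587905]), array([ 0.46029676, -0.01730031])] mid [ 0.53586115 -0.01658968]
[290.7037037  206.12962963] [0.58439727 0.03276231 0.04      ] off 0.04908441247330563
[289.21794872 275.92307692] [0.48239117 0.03432219 0.04      ] off 0.050747923280665644
tube yaw -0.015290796071970588 mid [0.53339422 0.03354225 0.04      ]
215 [247, 247, 247, 247, 247, 247, 247, 247, 248, 246, 219, 138, 116, 132, 158, 188, 204, 215, 221, 223, 227, 227, 224, 219, 214, 204, 179, 151, 131, 108, 99, 170, 241, 246, 245, 245, 245, 244, 245, 245, 245, 245, 245, 244, 244]
230 [247, 247, 246, 246, 246, 246, 246, 246, 247, 244, 197, 152, 166, 186, 202, 216, 224, 228, 231, 232, 233, 232, 231, 228, 222, 213, 202, 190, 174, 147, 132, 182, 240, 245, 244, 244, 244, 244, 244, 244, 244, 244, 244, 243, 244]
245 [244, 244, 244, 244, 244, 245, 244, 245, 246, 242, 183, 158, 178, 196, 211, 221, 227, 230, 230, 232, 233, 232, 229, 224, 217, 207, 194, 181, 162, 136, 132, 183, 241, 246, 245, 245, 245, 245, 245, 245, 245, 245, 245, 245, 245]
260 [246, 246, 246, 246, 246, 246, 246, 246, 244, 216, 166, 171, 188, 203, 218, 225, 227, 228, 229, 232, 232, 228, 225, 219, 212, 200, 187, 172, 149, 125, 133, 183, 240, 245, 244, 244, 244, 244, 244, 244, 244, 244, 244, 244, 243]
dot [0.53121593 0.03285494 0.054     ]
```

```bash
python3 - <<'E'
from h import *
q0=robot.observe()["qpos"]
for yw in(-0.0153,np.pi-.0153):
    print(yw,robot.inverse_kinematics([.532,.0345,.2],[-np.pi/2,0,yw]))
robot.move_gripper(0.4)
robot.move_ptp([.532,.0345+.007,.2],[-np.pi/2,0,-.0153])
s=robot.observe();print(s["time_s"],s["eef_pos"],s["tool_rot"],s["force"],s["opening"])
for n in("top","side","wrist"): cv2.imwrite(f"pics/{n}1.png",robot.grab_frame(n))
E
```

```text
-0.0153 [-0.17254867  0.65678654  0.03484426  1.91178744 -0.03920345  0.57366258
 -0.12731662]
3.1262926535897932 [ 0.30332396  0.75925513 -0.77770462  1.88701695  0.7326419   0.80690529
  2.25268696]
3.3667 [0.532105   0.04294242 0.20002762] [-1.56991144e+00 -2.26004693e-04 -1.29890606e-02] [-0.31137072  0.06440975  0.44455474] 0.40014814691015627
```

View pics/wrist1.png

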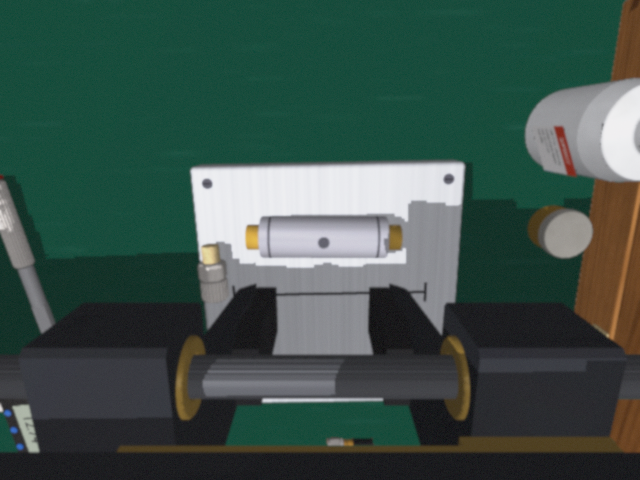

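View pics/side1.png

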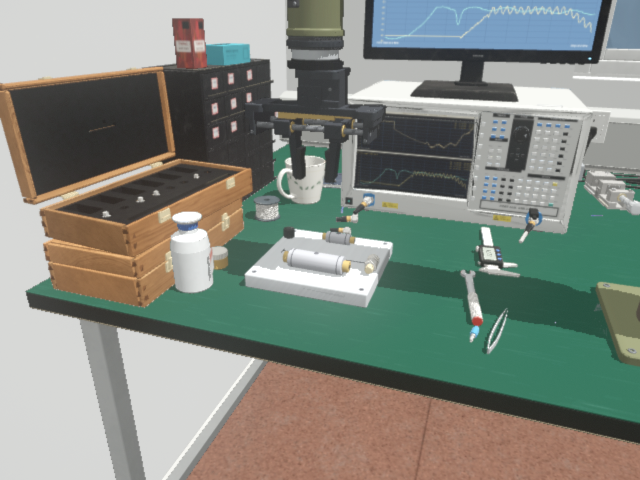

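The wrist view shows the tube centred at (323,237), the line from (234,293) to (425,291), and both fingertips in front of the line. I'll cross-check the offsets from this view, then press down.

```bash
python3 - <<'E'
from h import *
im=cv2.imread("pics/wrist1.png");P=proj_setup("wrist")
a,b=ray(P,(234,293.5),.024),ray(P,(425,291.5),.024); print(a,b,np.arctan2((b-a)[1],(b-a)[0]))
s=stubs(im,P,(200,275,235,415),.039,40)
for x in s: print(x)
print("tube yaw",np.arctan2(*(s[0][1]-s[-1][1])[[1,0]]))
# descend
import time
robot.servo_line([.532,.0405,.088],speed=.15)
f0=robot.observe()["force"]; 
hit=robot.servo_line([.532,.0405,.070],speed=.015,stop_force=2.5)
o=robot.observe();print(hit,o["time_s"],o["eef_pos"],o["tool_rot"],o["force"]-f0,f0)
robot.wait(.2);o=robot.observe();print(o["eef_pos"],o["force"]-f0)
cv2.imwrite("pics/wrist2.png",robot.grab_frame("wrist"));cv2.imwrite("pics/top2.png",robot.grab_frame("top"))
E
```

```text
[ 0.46098662 -0.01581724  0.024     ] [ 0.61153588 -0.01609629  0.024     ] -0.0018535466680023463
(array([395.        , 237.30508475]), array([0.5837301 , 0.03260979, 0.039     ]))
(array([251.34347826, 236.65217391]), array([0.48016849, 0.03446391, 0.039     ]))
tube yaw -0.017901608371025637
True 5.2083 [0.53193819 0.04048523 0.07632428] [-1.57085423e+00  2.42360049e-04 -1.52976880e-02] [-0.16705006 -0.87434091  3.98132978] [-0.63223933 -0.46118538  0.99216211]
[0.53193456 0.0405008  0.07633796] [-0.74745936  0.76417991  4.2884471 ]
```

View pics/wrist2.png

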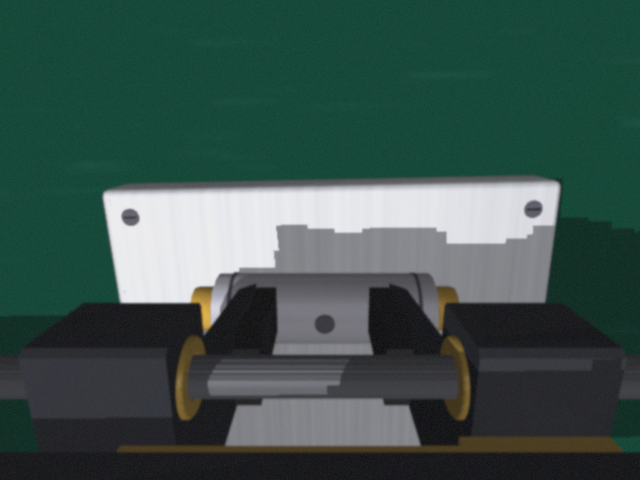

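```bash
cat >> h.py <<'E'
def roll(dist_f,yaw1,nseg=4,speed=.03,F=4.0,f0=1.0,gain=2e-5):
    o=robot.observe(); p=np.array(o["eef_pos"]); yaw0=o["tool_rot"][2]; z=p[2]; x0,y0=p[0],p[1]
    for i in range(1,nseg+1):
        yw=yaw0+(yaw1-yaw0)*i/nseg; st=dist_f/nseg
        x0+=st*np.sin(yw); y0-=st*np.cos(yw)
        robot.servo_line([x0,y0,z],[-np.pi/2,0,yw],speed=speed)
        o=robot.observe(); f=o["force"]; fz=f[2]-f0
        print(i,round(o["time_s"],2),o["eef_pos"].round(4),round(o["tool_rot"][2],4),f.round(2))
        z+=np.clip((fz-F)*gain,-1e-4,1e-4)
E
python3 - <<'E'
from h import *
roll(.026,-.011)
cv2.imwrite("pics/wrist3.png",robot.grab_frame("wrist"))
o=robot.observe();p=o["eef_pos"]
robot.servo_line([p[0],p[1],.082],speed=.05)
im=robot.grab_frame("top");cv2.imwrite("pics/top3.png",im)
E
```

```text
1 5.88 [0.5318 0.0336 0.0764] -0.0148 [-0.16  0.58  3.98]
2 6.24 [0.5318 0.0271 0.0764] -0.0137 [-0.62 -0.77  4.72]
3 6.61 [0.5317 0.021  0.0764] -0.0123 [-0.34 -0.86  5.29]
4 6.97 [0.5316 0.0146 0.0764] -0.0111 [-1.32  0.9   5.8 ]
```

View pics/wrist3.png

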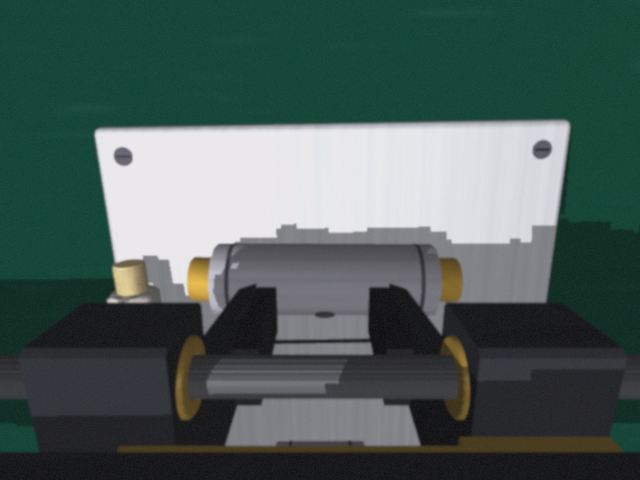

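View pics/top3.png

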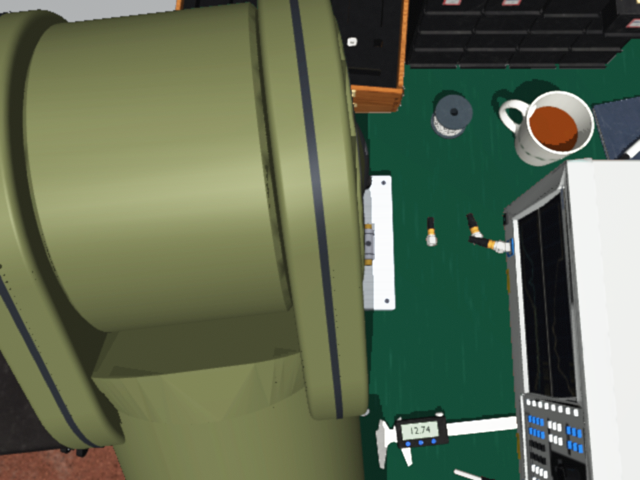

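The wrist view shows the dot carried towards the line side (325,315), so the tube rolled. The line is visible at row 340, and the arm now hides the tube from the top camera. Next stroke.

```bash
cat >> h.py <<'E'
def wtube(tag,zc=.039,r=(200,320,150,500)):
    o=robot.observe();P=proj_setup("wrist");im=robot.grab_frame("wrist");cv2.imwrite(f"pics/{tag}.png",im)
    s=stubs(im,P,r,zc,60)
    for x in s: print("  ",x[0].round(1),x[1].round(4))
    a,b=s[0][1],s[-1][1]; m=(a+b)/2; print("tube",m.round(4),"yaw",np.arctan2(a[1]-b[1],a[0]-b[0]).round(4)); return m,im,P
def contact(x,y,yaw):
    robot.servo_line([x,y,.082],[-np.pi/2,0,yaw],speed=.08); robot.servo_line([x,y,.0785],speed=.05)
    f0=robot.observe()["force"][2]
    h=robot.servo_line([x,y,.0740],speed=.012,stop_force=2.5); o=robot.observe()
    print("contact",h,round(o["time_s"],2),o["eef_pos"].round(4),f0.round(2),o["force"].round(2)); return f0
E
python3 - <<'E'
from h import *
m,_,_=wtube("w4")
f0=contact(.532,.0205+.0065,-.011)
m,_,_=wtube("w5")
roll(.026,-.006,f0=f0)
m,_,_=wtube("w6")
E
```

```text
[446.  275.7] [0.585  0.0203 0.039 ]
   [201.6 274.9] [0.4788 0.0218 0.039 ]
tube [0.5319 0.021  0.039 ] yaw -0.0137
contact True 8.24 [0.5321 0.0268 0.0763] -0.31 [0.51 0.65 6.15]
   [445.  298.1] [0.584  0.0239 0.039 ]
   [200.8 299.4] [0.4797 0.0244 0.039 ]
tube [0.5318 0.0242 0.039 ] yaw -0.0052
1 8.67 [0.5321 0.0198 0.0764] -0.0107 [ 0.11 -0.7   2.74]
2 9.03 [0.5321 0.0134 0.0764] -0.0093 [-0.77 -0.97  4.21]
3 9.4 [0.532  0.0069 0.0764] -0.008 [-0.33 -0.61  4.65]
4 9.77 [5.319e-01 4.000e-04 7.640e-02] -0.0066 [-0.76  0.59  5.68]
   [449.5 277.7] [0.5849 0.007  0.039 ]
   [196.4 275.9] [0.4784 0.0084 0.039 ]
tube [0.5317 0.0077 0.039 ] yaw -0.0137
```

```bash
python3 -c "
import cv2,numpy as np
cv2.imwrite('pics/c6.png',cv2.resize(np.vstack([cv2.imread('pics/w5.png')[150:420],cv2.imread('pics/w6.png')[150:420]]),None,fx=1,fy=1))"
```

```text
(no output)
```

View pics/c6.png

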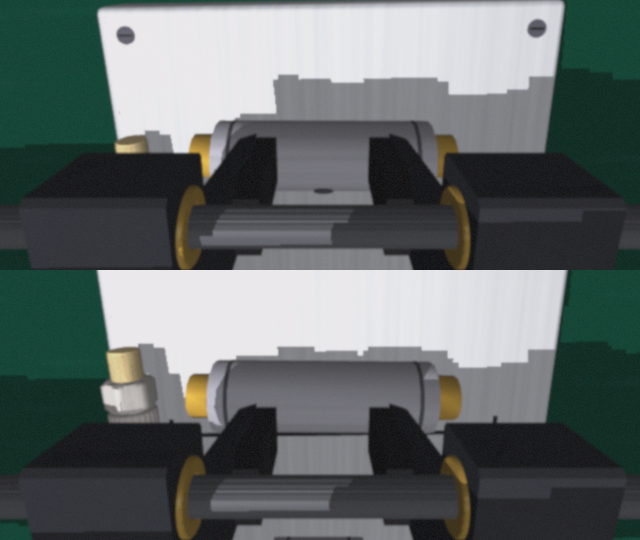

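Two strokes are done and the tube is near y=0.0077, with about 24 mm to go. One more stroke, then a raised look with the wrist camera.

```bash
python3 - <<'E'
from h import *
p=robot.observe()["eef_pos"]; robot.servo_line([p[0],p[1],.082],speed=.06)
f0=contact(.532,.0075+.0065,-.0066)
roll(.026,0.0,f0=f0)
p=robot.observe()["eef_pos"]; robot.servo_line([p[0],p[1],.082],speed=.06)
robot.servo_line([.532,.015,.2],speed=.2); robot.wait(.2)
m,im,P=wtube("w7",r=(150,300,200,450))
print(robot.observe()["time_s"])
E
```

```text
contact True 10.93 [0.5322 0.0138 0.0763] -0.21 [0.19 0.49 6.07]
1 11.31 [0.5322 0.0068 0.0764] -0.0058 [-0.8   0.19  3.19]
2 11.68 [5.321e-01 4.000e-04 7.640e-02] -0.0041 [-1.4  -0.19  3.22]
3 12.04 [ 0.532  -0.0062  0.0764] -0.0024 [-0.82 -0.79  4.3 ]
4 12.41 [ 0.5319 -0.0122  0.0763] -0.0001 [-1.02 -0.22  6.12]
   [395.5 252.3] [ 0.5833 -0.0056  0.039 ]
   [252.3 250. ] [ 0.4795 -0.0039  0.039 ]
tube [ 0.5314 -0.0048  0.039 ] yaw -0.0156
13.6667
```

View pics/w7.png

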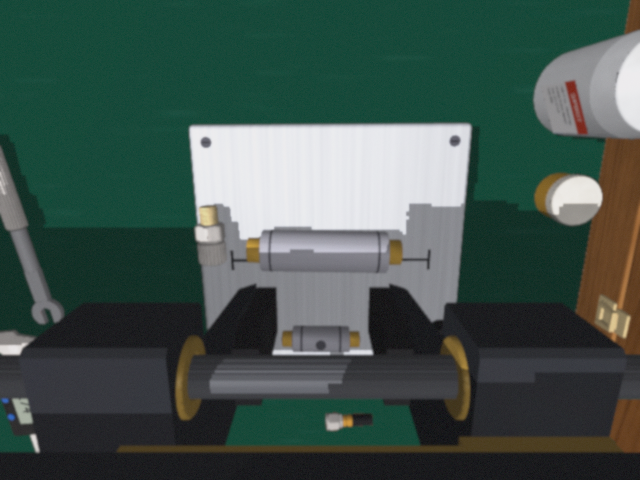

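The raised wrist view shows the tube at (324,251), just above the line in the picture. Line ends with ticks show at (232,260) and (429,259), and the small tube and adapter are undisturbed. I'll measure offset and yaw more finely from the body edges and the visible line ends.

```bash
cat >> h.py <<'E'
def wmeas(im,P,vline,lcols,rcols,tc,vt,vb):
    g=cv2.cvtColor(im,cv2.COLOR_BGR2GRAY).astype(float)
    def dark(cols):
        o=[]
        for u in range(*cols):
            c=g[vline-5:vline+6,u]; w=np.clip(np.median(c)-15-c,0,None)
            if w.sum()>5: o.append(ray(P,(u,vline-5+(w*np.arange(11)).sum()/w.sum()),.024)[:2])
        return o
    A=np.array(dark(lcols)),np.array(dark(rcols)); pts=np.vstack(A)
    k=np.polyfit(pts[:,0],pts[:,1],1); print("line n",len(A[0]),len(A[1]),"y@.532",np.polyval(k,.532).round(5),"slope",k[0].round(5),"rms",np.std(pts[:,1]-np.polyval(k,pts[:,0])).round(5))
    K,R,t=P; C=-R.T@t; E=[]
    # tube edges: strongest gradients near vt (top) and vb (bottom); bisect viewing angles in the y-z plane
    for u in range(*tc):
        r=[]
        for v0 in (vt,vb):
            d=np.abs(np.gradient(cv2.GaussianBlur(g[:,u],(1,3),0).ravel()))[v0-6:v0+7]; i=int(np.argmax(d)); 
            w=d[max(i-2,0):i+3]; r.append(v0-6+max(i-2,0)+(w*np.arange(len(w))).sum()/w.sum())
        ds=[]
        for v in r:
            q=R.T@np.linalg.inv(K)@np.array([u,v,1.]); q/=np.hypot(q[1],q[2]); ds.append(q)
        q=ds[0]+ds[1]; X=C+q*(.039-C[2])/q[2]; E.append([X[0],X[1],r[0],r[1]])
    E=np.array(E); kt=np.polyfit(E[:,0],E[:,1],1)
    ok=np.abs(E[:,1]-np.polyval(kt,E[:,0]))<.0015; kt=np.polyfit(E[ok,0],E[ok,1],1)
    print("edges",E[[0,len(E)//2,-1],2:].round(1).tolist(),"tube y@.532",np.polyval(kt,.532).round(5),"slope",kt[0].round(5),"rms",np.std(E[ok,1]-np.polyval(kt,E[ok,0])).round(5),ok.sum(),len(ok))
    off=np.polyval(kt,.532)-np.polyval(k,.532);print("OFFSET",off.round(5),"REL YAW",(kt[0]-k[0]).round(5)); return off,kt[0]-k[0],k
E
python3 - <<'E'
from h import *
im=cv2.imread("pics/w7.png");P=proj_setup("wrist")
wmeas(im,P,259,(236,246),(404,427),(275,376),230,272)
im=cv2.imread("pics/wrist1.png")
c=cv2.imread("pics/w7.png")[215:285,225:435];cv2.imwrite("pics/z7.png",cv2.resize(c,None,fx=3.8,fy=6,interpolation=cv2.INTER_NEAREST))
E
```

```text
line n 10 23 y@.532 -0.01619 slope 0.00566 rms 3e-05
edges [[226.4, 271.1], [229.3, 271.9], [229.8, 273.0]] tube y@.532 -0.00396 slope -0.03132 rms 0.00029 101 101
OFFSET 0.01223 REL YAW -0.03698
```

View pics/z7.png

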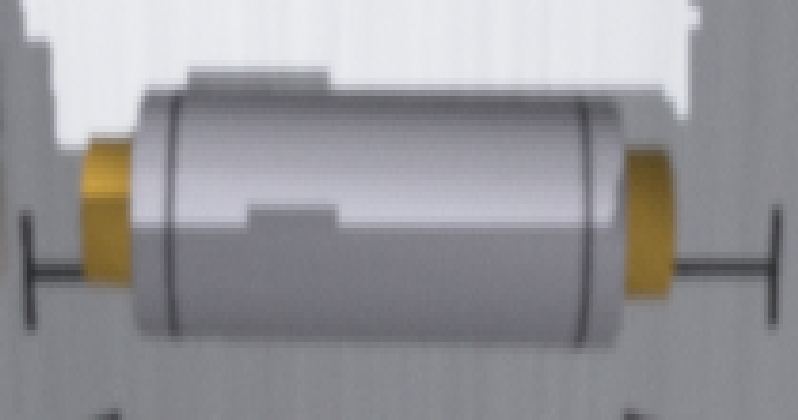

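The top edge near (285,227) is contaminated by a shadow bump, so I'll fit the clean edge spans separately.

```bash
cat >> h.py <<'E'
def edge(im,P,cols,v0,z=.039,h=5,pol=None):
    g=cv2.cvtColor(im,cv2.COLOR_BGR2GRAY).astype(float); o=[]
    for u in range(*cols):
        d=np.gradient(g[:,u-1:u+2].mean(1))[v0-h:v0+h+1]; d=np.clip(d*pol,0,None) if pol else np.abs(d)
        i=int(np.argmax(d)); a=max(i-2,0); w=d[a:i+3]; v=v0-h+a+(w*np.arange(len(w))).sum()/w.sum()
        o.append([u,v,*ray(P,(u,v),z)[:2]])
    o=np.array(o); k=np.polyfit(o[:,2],o[:,3],1); r=o[:,3]-np.polyval(k,o[:,2]); ok=abs(r)<2*r.std()+1e-4
    k=np.polyfit(o[ok,2],o[ok,3],1); print("edge v",o[[0,-1],1].round(1),"y@.532",np.polyval(k,.532).round(5),"slope",k[0].round(5),"rms",r[ok].std().round(5)); return k
E
python3 - <<'E'
from h import *
im=cv2.imread("pics/w7.png");P=proj_setup("wrist")
edge(im,P,(275,376),272); edge(im,P,(315,376),230)
im=cv2.imread("pics/top0.png").transpose(1,0,2).copy()  # top: u/v swapped
Pt=proj_setup("top")
def e2(c0,pol):
    g=cv2.imread("pics/top0.png",0).astype(float);o=[]
    for v in range(214,266):
        d=np.clip(np.gradient(g[v])[c0-4:c0+5]*pol,0,None); o.append(ray(Pt,((d*np.arange(9)).sum()/d.sum()+c0-4,v),.039)[:2])
    o=np.array(o);k=np.polyfit(o[:,0],o[:,1],1);print("top",k,np.polyval(k,.532))
e2(280,-1);e2(301,1)
E
```

```text
edge v [271.  272.9] y@.532 -0.0207 slope -0.01517 rms 9e-05
edge v [229.4 229.8] y@.532 0.01148 slope -0.00653 rms 3e-05
top [-0.01610705  0.05698917] 0.048420213346415976
top [-0.00206218  0.01866344] 0.017566358686247258
```

Relative yaw is about -0.02 and the offset about 11.5 mm, so the tube has not turned with the fingers. It may be that only one finger is carrying load, so I'll contact again and check the centre of pressure from the moment.

```bash
python3 - <<'E'
from h import *
robot.move_gripper(.5)
yt=-.0047
x,y,yaw=.532,yt+.0055,-.016
robot.servo_line([x,y,.082],[-np.pi/2,0,yaw],speed=.2); robot.wait(.1)
def rd(n=6):
    a=[]
    for _ in range(n): robot.wait(.02);o=robot.observe();a.append(np.r_[o["force"],o["ft_torque"]])
    return np.mean(a,0),o
b,_=rd()
h=robot.servo_line([x,y,.0740],speed=.012,stop_force=2.5); robot.wait(.1)
c,o=rd(); print(h,o["time_s"],o["eef_pos"].round(5),o["tool_rot"].round(4),(c-b).round(3))
for dz in(.0758,.0754):
    robot.servo_line([x,y,dz],speed=.01);c,o=rd();print(dz,o["eef_pos"].round(5),o["tool_rot"].round(4),(c-b).round(3))
E
```

```text
True 15.6583 [0.53203 0.00079 0.07637] [-1.5708e+00 -1.0000e-04 -1.6000e-02] [-7.040e-01  2.160e-01  4.587e+00  1.000e-03  5.100e-02 -2.500e-02]
0.0758 [0.53208 0.00072 0.07632] [-1.5709e+00  3.0000e-04 -1.6000e-02] [-1.435  0.249  7.284 -0.008  0.238 -0.031]
0.0754 [0.53207 0.00075 0.07623] [-1.5708e+00  2.0000e-04 -1.6100e-02] [-1.8450e+00  4.3000e-01  1.1119e+01  3.0000e-03  3.5600e-01 -1.7000e-02]
```

```bash
python3 - <<'E'
from h import *
x,y=.532,.0008; yaw=-.016
for i in range(1,5):
    yw=yaw+.022*i/4; y-=.0045
    robot.servo_line([x,y,.0755],[-np.pi/2,0,yw],speed=.025)
    o=robot.observe();print(o["time_s"],o["eef_pos"].round(4),o["tool_rot"].round(4),o["force"].round(2),o["ft_torque"].round(3))
robot.servo_line([x,y,.082],speed=.06)
robot.servo_line([.532,.01,.2],[-np.pi/2,0,0],speed=.25); robot.wait(.15)
m,im,P=wtube("w8",r=(150,300,200,450))
print(robot.observe()["time_s"])
c=im[215:285,225:435];cv2.imwrite("pics/z8.png",cv2.resize(c,None,fx=3.8,fy=6,interpolation=cv2.INTER_NEAREST))
E
```

```text
16.6917 [ 0.5319 -0.0042  0.0762] [-1.5712e+00 -2.0000e-04 -1.1700e-02] [-1.53 -0.02  9.75] [-0.189  0.402 -0.159]
17.025 [ 0.5319 -0.0087  0.0763] [-1.5712e+00 -2.0000e-04 -6.2000e-03] [-1.54 -0.51 10.39] [-0.109  0.457 -0.107]
17.3583 [ 0.532  -0.0132  0.0762] [-1.5712e+00 -3.0000e-04 -7.0000e-04] [-1.53 -0.29 10.59] [-0.073  0.43  -0.165]
17.6917 [ 0.532  -0.0177  0.0763] [-1.5712e+00 -4.0000e-04  4.8000e-03] [-1.29  0.12 10.29] [-0.061  0.437 -0.129]
   [396.3 256.5] [ 0.5832 -0.0139  0.039 ]
   [253.6 256.7] [ 0.4797 -0.0141  0.039 ]
tube [ 0.5315 -0.014   0.039 ] yaw 0.0024
18.7833
```

View pics/z8.png

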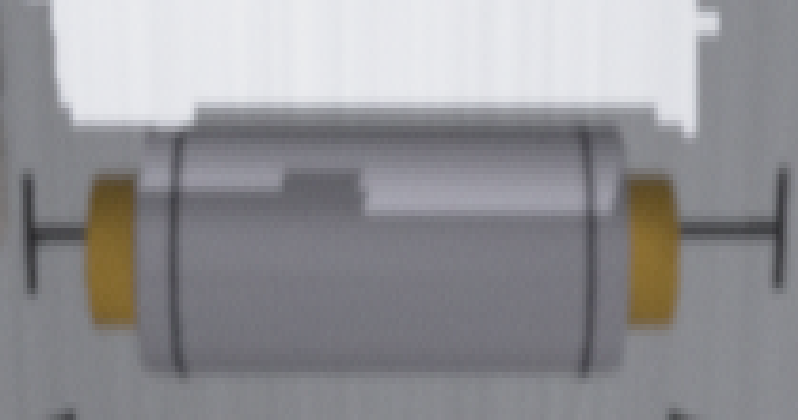

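The zoom now shows the tube nearly parallel, with line ends at (236,254) and (425,253) and stubs level. Measuring the rest.

```bash
python3 - <<'E'
from h import *
im=cv2.imread("pics/w8.png");P=proj_setup("wrist")
wmeas(im,P,254,(236,246),(406,427),(290,370),236,277)
edge(im,P,(275,376),277); edge(im,P,(280,376),236)
for z in(.039,.043): 
  for s in stubs(im,P,(150,300,200,450),z,60): print(s)
# gold stub top/bottom extents
m=cv2.inRange(cv2.cvtColor(im,cv2.COLOR_BGR2HSV),(10,120,60),(35,255,255))
for a,b in((246,262),(388,406)):
    print([ (u,np.where(m[235:280,u])[0][[0,-1]]+235) for u in range(a,b) if m[235:280,u].sum()>255*15])
E
```

```text
line n 10 21 y@.532 -0.01606 slope 0.005 rms 5e-05
edges [[232.3, 277.0], [232.3, 277.1], [232.3, 276.9]] tube y@.532 -0.01246 slope 0.00132 rms 3e-05 80 80
OFFSET 0.0036 REL YAW -0.00368
edge v [277.2 277.2] y@.532 -0.02977 slope 0.00205 rms 5e-05
edge v [232.5 232.5] y@.532 0.00418 slope 0.00079 rms 1e-05
(array([396.26160338, 256.53164557]), array([ 0.58346942, -0.01384373,  0.039     ]))
(array([253.64853556, 256.71548117]), array([ 0.47987406, -0.01409489,  0.039     ]))
(array([396.26160338, 256.53164557]), array([ 0.58273111, -0.01254519,  0.043     ]))
(array([253.64853556, 256.71548117]), array([ 0.48059269, -0.01279282,  0.043     ]))
[(249, array([248, 266])), (250, array([246, 267])), (251, array([246, 267])), (252, array([246, 267])), (253, array([246, 267])), (254, array([246, 267])), (255, array([246, 267])), (256, array([246, 267])), (257, array([246, 267])), (258, array([246, 267]))]
[(392, array([246, 267])), (393, array([246, 267])), (394, array([246, 267])), (395, array([246, 267])), (396, array([246, 267])), (397, array([246, 267])), (398, array([246, 267])), (399, array([246, 267])), (400, array([246, 267])), (401, array([249, 266]))]
```

The stub mid-rays put the axis at y = -0.0140 and the line at -0.0161. That leaves about 2.1 mm and 0.003 rad. Now a final short roll, then a look from both cameras with the arm clear of the top view.

```bash
python3 - <<'E'
from h import *
x,y,yaw=.532,-.012,.0024
robot.servo_line([x,y,.082],[-np.pi/2,0,yaw],speed=.2); robot.wait(.1)
print(robot.servo_line([x,y,.0740],speed=.012,stop_force=2.5))
robot.servo_line([x,y,.0755],[-np.pi/2,0,yaw],speed=.01)
for i in range(1,4):
    robot.servo_line([x,y-.0043*i/3,.0755],[-np.pi/2,0,yaw+.003*i/3],speed=.012)
o=robot.observe();print(o["time_s"],o["eef_pos"].round(4),o["tool_rot"].round(4),o["force"].round(2))
robot.wait(.2)
robot.servo_line([x,y-.0043,.085],speed=.04)
robot.servo_line([.532,.01,.2],[-np.pi/2,0,0],speed=.25); robot.wait(.15)
m,im,P=wtube("w9",r=(150,300,200,450))
wmeas(im,P,254,(236,246),(406,427),(290,370),239,279)
c=im[215:285,225:435];cv2.imwrite("pics/z9.png",cv2.resize(c,None,fx=3.8,fy=6,interpolation=cv2.INTER_NEAREST))
robot.move_ptp([.40,.38,.3],[-np.pi/2,0,.6])
t=robot.grab_frame("top");cv2.imwrite("pics/top9.png",t)
c=t[165:320,245:405];cv2.imwrite("pics/zt9.png",cv2.resize(c,None,fx=5,fy=3.8,interpolation=cv2.INTER_NEAREST))
print(robot.observe()["time_s"])
E
```

```text
True
21.2 [ 0.5322 -0.0166  0.0763] [-1.5711e+00 -7.0000e-04  4.7000e-03] [-1.48 -0.43  8.73]
   [396.  259.8] [ 0.5832 -0.0164  0.039 ]
   [254.1 259.9] [ 0.4799 -0.0166  0.039 ]
tube [ 0.5316 -0.0165  0.039 ] yaw 0.0014
line n 10 21 y@.532 -0.01613 slope 0.00516 rms 4e-05
edges [[235.3, 280.4], [235.3, 280.4], [235.2, 280.4]] tube y@.532 -0.01492 slope 0.00116 rms 3e-05 80 80
OFFSET 0.00121 REL YAW -0.004
24.1583
```

View pics/z9.png

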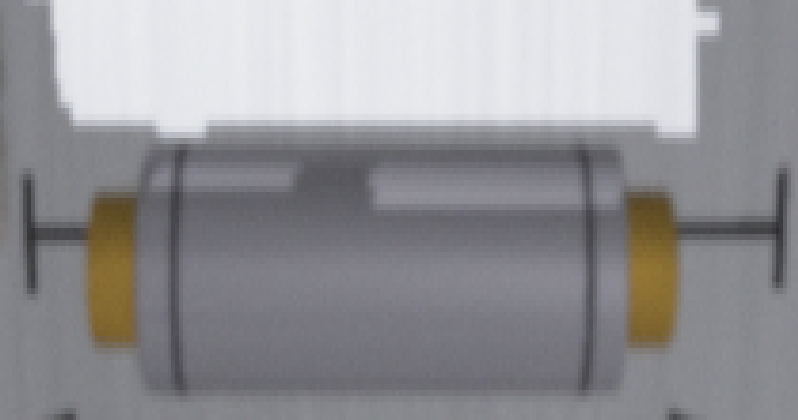

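View pics/zt9.png

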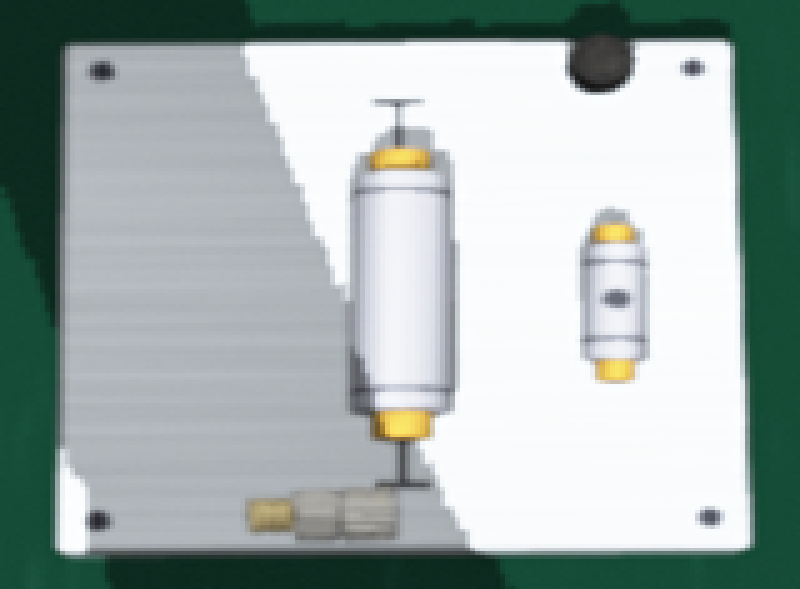

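The top view shows the tube over the line, with the line emerging centrally at both stubs, (325,203) and (325,282). The bystanders look unmoved. Now the numbers.

```bash
python3 - <<'E'
from h import *
P=proj_setup("top"); a=cv2.imread("pics/top0.png"); b=cv2.imread("pics/top9.png")
L0,d,_=line_fit(a,P); n=np.array([-d[1],d[0]])
for z in(.039,.042):
    s=stubs(b,P,z=z); 
    s=[x for x in s if 310<x[0][0]<340]
    print(z,[(c.round(2),((X[:2]-L0)@n).round(5)) for c,X in s], "relyaw",((s[0][1]-s[1][1])[:2]@n/.102).round(4))
def small(im): return [c.round(2) for c,X in stubs(im,P,r=(165,320,355,380),minA=20)]
print(small(a),small(b))
# gold horizontal extents near mid rows
m=cv2.inRange(cv2.cvtColor(b,cv2.COLOR_BGR2HSV),(10,120,80),(35,255,255))
g=cv2.cvtColor(b,cv2.COLOR_BGR2GRAY).astype(float)
for v in(205,206,207,274,276,278): print(v,np.where(m[v,310:340])[0][[0,-1]]+310)
for v in(195,197,199,284,286,288):
    w=np.clip(np.percentile(g[v,320:330],80)-25-g[v,319:332],0,None);print(v,((w*np.arange(319,332)).sum()/w.sum()).round(2))
E
```

```text
0.039 [(array([324.67, 206.19]), np.float64(-0.00024)), (array([325.04, 276.24]), np.float64(-0.00013))] relyaw -0.0011
0.042 [(array([324.67, 206.19]), np.float64(-0.0002)), (array([325.04, 276.24]), np.float64(-9e-05))] relyaw -0.0011
[array([367.25, 225.61]), array([367.61, 261.94])] [array([367.15, 225.67]), array([367.5, 262. ])]
205 [320 329]
206 [319 330]
207 [319 330]
274 [320 330]
276 [320 330]
278 [320 330]
195 324.1
197 324.2
199 325.29
284 325.08
286 325.06
288 325.07
```

```bash
python3 - <<'E'
from cell import robot
robot.wait(.2);print(robot.sign_off(),robot.observe()["time_s"])
E
```

```text
the job is handed in; nothing more can be done
the job is handed in; nothing more can be done
```

The larger tube now rests along the scribed line, and I have handed the job in at about 24.5 s of the 45 s allowed. I rolled it there with both fingertips on its top, in five short strokes at roughly 3–11 N, and never gripped or lifted it.

**First three strokes:** they moved the tube the right distance but left it about 0.02 rad off parallel. I then spread the fingers wider, pressed a little harder and turned the hand during the fourth stroke. That meant a slight twist of the tube's ends on the plate as it rolled.

**Final checks, with the arm clear of the tube:**

| Camera | Offset from the line | Out of parallel |
|---|---|---|
| Top | about -0.2 mm | -0.001 rad |
| Wrist | about -0.4 mm | -0.004 rad |

- **Conflicting reading:** a wrist-camera edge fit gave +1.2 mm. I discounted it because it had locked onto a shadow edge rather than the tube's edge.
- **Other parts:** the smaller tube is within about 0.1 pixel of where it started. The dust cap and adapter look unmoved in the pictures; I did not measure them.

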